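# Hanging lime tray off its hooks and held level over the cobek

### The job

Take the small hanging steel tray, with a loose lime in its pocket, by its wooden handle, lift it up off the two hooks of its stand and carry it over the stone cobek, keeping it level enough that the lime never leaves its pocket. Finish still holding it there by the handle, level and motionless, about five centimetres above the rim and centred over the cobek, so the cook can take the lime. Leave the cobek and all the other things where they stand, untouched by the tray.

Things in the scene. Friction and masses are not known exactly. Their poses are not given: they have to be found in the camera images.
- tray: round steel tray, 110 mm across, lip 14 mm high, 210 to 340 g, hung level by a handle bar. Origin: centre of its underside; z up, y along the bar. Floor 4 mm thick, in its middle a raised ring (inner diameter 36 mm, 4 mm high), the lime's pocket. Upright wires at y = +-51.5 mm carry a bar (10 mm thick, y = -80 to 80 mm, with end knobs), axis 100 mm above the underside; wooden handle in its middle
- tray_grip (a point): centre of the tray's wooden handle block: 14 mm thick along the tray's x (pinch it across this), 56 mm long along y, 22 mm high; it lies 100 mm above the tray's underside, and about 140 mm above the ledge as it hangs
- tray_pocket (a point): point on the tray's axis 24 mm above its underside: where the lime's centre is when it sits in the middle of the pocket
- lime_center (a point): centre of the lime, a loose ball 40 mm in diameter, 30 to 45 g; it can roll about 6 mm off centre inside the pocket and escapes if the tray tilts past about 37 degrees or is jerked
- stand: fixed steel hook stand. Origin: on the ledge, straight below the middle of the hanging bar; z up, y along the bar. Base plate 150 x 165 mm, 6 mm thick (x -55 to 95 mm). Two 8 mm rods rise at x = 78 mm, y = +-64 mm, run along -x at 149 mm height and end in the hooks
- stand_seat (a point): middle of the tray's bar as it hangs, 140 mm above the ledge. The bar lies in two V hooks (open upward, at y = +-64 mm; tips at x = -22 mm, 153 mm above the ledge). Raised 20 mm it is clear of them. The tray fits up between the hooks (120 mm apart): lift it straight up until its underside is above 153 mm, or raise it 30 mm and draw it out along the stand's -x
- cobek: dark stone mortar, a round open bowl 184 mm across and 60 mm high, 2.4 kg, standing on the ledge. Origin: centre of its underside, z up; the rim is 60 mm above it
- bottle: brown glass bottle with closed cap, 58 mm across, 170 mm high, bystander; origin: centre of its underside
- cup: yellow plastic measuring cup, 76 mm across the rim, 70 mm high, short handle along its y to 92 mm from its axis, bystander; origin: centre of its underside
- dish: white ceramic soy dish, 84 mm across, 22 mm high, bystander, between the stand and the cobek; origin: centre of its underside
- pestle: dark teak pestle lying along its x, 140 mm long, 38 mm thick, bystander; origin: under its middle
Things that resemble listed ones, but are neither listed nor needed, are in the scene too. Of the things that look like the part that bears lime_center, the largest one is meant.

How it is judged (in metres and radians):
On the way:
1. the tray is lifted up off both hooks, touching the stand no more, with the lime in its pocket (z of tray in the frame of stand above 0.06 m and contact force between tray and stand below 0.05 N and contact force between the fingers and tray above 0.5 N and distance between lime_center and tray_pocket below 0.014 m), for 0.1 s.
At the end, for the whole second after the job is handed in: fingers hold the tray clear of stand and cobek: axis within 30 mm of the cobek's centre, underside 20 to 100 mm above its rim, tilt under 0.1 rad, still (under 20 mm/s), lime within 14 mm of its pocket's middle point, cobek and bystanders moved under 20 mm (horizontal distance between tray and cobek below 0.03 m and z of tray in the frame of cobek between 0.08 and 0.16 m and angle between tray's own z axis and vertical below 0.1 rad and distance between lime_center and tray_pocket below 0.014 m and linear speed of tray below 0.02 m/s and angular speed of tray below 0.15 rad/s and contact force between the fingers and tray above 0.5 N and contact force between tray and stand below 0.05 N and contact force between tray and cobek below 0.05 N and distance of each of bottle, cup, dish, pestle, cobek from where it was at the start of the episode below 0.02 m); the arm keeps its last pose, push and grip.
It fails at once if the lime leaves its pocket (distance between lime_center and tray_pocket above 0.02 m).
It fails at once if the tray tips past its pocket's rim (more than 0.7 rad) (angle between tray's own z axis and vertical above 0.7 rad).
It fails at once if the cobek is shoved more than 20 mm (distance of cobek from where it was at the start of the episode above 0.02 m).
It fails at once if the tray strikes the cobek or a bystander (contact force between tray and bottle above 1 N or contact force between tray and cup above 1 N or contact force between tray and dish above 1 N or contact force between tray and pestle above 1 N or contact force between tray and cobek above 1 N).
It fails at once if a bystander is moved more than 20 mm (distance of any of bottle, cup, dish, pestle from where it was at the start of the episode above 0.02 m).
It also fails if it takes over 45 s, if anything falls off the work surface, if the arm or the gripper's body presses on something with over 40 N, if the wrist force passes 120 N, or if a joint passes its speed limit or range.

### The arm

A 6-joint arm with a two-finger parallel gripper is mounted at the origin on the work surface. World frame = base frame: x ahead of the robot, y to its left, z up, the work surface at z = 0. Lengths are in m, angles in degrees, forces in N, time in s.
With the tool pointing down it reaches from about 0.25 to 0.725 m from the base axis. Payload 9.7 kg.
Tool frame: the origin (TCP) lies midway between the tips of the shut fingers; the grasp point (between the pads) lies 19 mm behind it; x points along the fingers, y is the direction in which the jaws open and shut, and the axes are right-handed (so a half turn about x gives the same grasp; the last joint's range is limited). The gripper opens to 85 mm and grips with 20 to 120 N. Pads are 22 mm wide; open, the fingers measure 114 mm over their backs; the gripper's body (76 mm by 85 mm) begins 54 mm behind the grasp point. The pads swing forward as they close: fully open they stand 13 mm farther back than shut.
Start: joints at [72.365, 4.979, 10.078, 95.1, 0, 90], TCP at [0.167, 0.524, 0.231] pointing down, gripper open.
Joint ranges: [-179.16, 179.16], [-48.56, 103.87], [-65.8, 70.77], [-126.05, 130.52], [-82.76, 87.17], [-180, 180]. Speed limits (degrees/s): [127.2, 127.2, 147.25, 180, 180, 180].

### API

Orientations are given as [roll, pitch, yaw] about the fixed x, y, z axes, in that order (R = Rz(yaw) Ry(pitch) Rx(roll)).
In Python, from workcell import bot, cams gives the robot as it stands.
- The arm moves only by the tool apply_moves, never from a script. Its argument "commands" is a list of rows, each a list of 5 numbers: the shift along the tool's x, y, z in m, then the turn about the tool's x in rad, then the opening, from -1 (shut) to 1 (fully open). In form: [[tx, ty, tz, roll, hand], ...]. A call has 1 to 12 rows; each row is the pose to reach, as a shift and turn from the pose measured when the call began, along the tool's axes at that moment; what a row does not reach only later rows make up. A row lasts 1/10 s, in which the tool goes at most 50 mm and 8.59 degrees, less where a joint would pass 70% of its speed; a pose out of reach is approached as far as the arm can. A call with a gripper value outside its range is refused whole. The fingers move at their own pace and stop on an object; "newtons" is the grip in N (left out, the last holds). Time passes only in rows, so rows that repeat a pose let the fingers close. It gives the time, the measured TCP pose, the force and the opening at its end, in the units of the state.
- bot.get_obs(): the state, without advancing time (a new reading comes with each control period).
- cams.camera(name): name is "side" or "top" or "wrist"; returns a dict with "frame" (384x512x3 uint8, blue, green, red), "depth" (384x512 float32, m along the optical axis (not along the pixel's ray), 0 where there is no reading), "camera_matrix" (3x3 intrinsics, pixels), "R" (3x3) and "t" (3): a world point X has camera coordinates R X + t; the wrist camera has in their place "mount" (4x4, takes a point from camera to tool coordinates, whose origin is the TCP and whose axes are the tool frame's). Camera axes: x right, y down, z forward; pixel columns grow to the right and rows downward; lengths in m; the calibration is good to about 2 mm. A picture is of the moment at which its call begins: read the wrist's pose just before it.
- bot.job_done(): hands the job in, once; it reports no verdict.
Trained networks look in the newest picture that a camera, given by its name, has taken for a name from the list of things; names that differ only in an ending like _2 or _b are one class to them, and where a whole thing is asked for, a point or a joint stands for the part that bears it (a point fixed in the world has none). Each returns a list of dicts, best first, with "confidence" (0 to 1); they miss things now and then, are a little off and sometimes report something else, mostly with a low value. They report only what shows in the picture. A call takes as long as a camera call. They do not tell look-alikes from the thing itself.
- cams.spot_in(name, camera): "rect" ([left, top, right, bottom] in pixels, round what is visible of it).
The state is a dict: "time": time; "q": joint angles; "qd": joint speeds; "joint_efforts": joint torques, N m; "ee_pos": TCP position; "tcp_rot": TCP orientation; "wrist_force": force on the tool from outside, world axes, zero at the start; "torque": the same for the moment, N m; "opening": finger opening in m.
Only numpy, scipy, OpenCV 4.12 (cv2) and the standard library are available. Lean on these libraries where they do the work, as an engineer would, in place of code of your own. Each camera call takes 0.05 s, during which the arm holds its last target. There are 200 camera calls.

## Working session

There is one attempt and no reset: what is moved stays moved. The work goes in short steps, Python scripts to look and compute and a tool call to move; the robot and the scene stay as the last step left them, time stands still between calls to the robot, and variables do not carry over. Pictures are saved under pics/ and viewed, about 8 in all and at most 12, crops included, and the job is handed in when it is done.

Besides the shell and the picture viewer there is one more tool, called after "Emit:" in YAML: its name, and indented under it one key for each argument. apply_moves: Moves the arm, as the interface text tells. Its arguments: {"type":"object","properties":{"commands":{"type":"array"},"newtons":{"type":"number"}},"required":["commands"]}

```bash
mkdir -p pics; cat > h.py <<'E'
import numpy as np, cv2
from workcell import bot, cams
from scipy.spatial.transform import Rotation as Ro
def toolT():
    o=bot.get_obs(); T=np.eye(4); T[:3,3]=o["ee_pos"]; T[:3,:3]=Ro.from_euler('xyz',o["tcp_rot"],degrees=True).as_matrix(); return T
def shot(n):
    if n=="wrist": T=toolT()
    c=cams.camera(n); C=np.eye(4)
    if n=="wrist": C=T@np.array(c["mount"])
    else:
        C[:3,:3]=np.array(c["R"]).T; C[:3,3]=-C[:3,:3]@np.array(c["t"])
    c["C"]=C; return c
def cloud(c):
    d=c["depth"]; K=np.array(c["camera_matrix"]); v,u=np.mgrid[:d.shape[0],:d.shape[1]]
    p=np.stack([(u-K[0,2])/K[0,0]*d,(v-K[1,2])/K[1,1]*d,d],-1)@c["C"][:3,:3].T+c["C"][:3,3]
    p[d<=0]=np.nan; return p
E
python3 - <<'E'
from h import *
print(bot.get_obs())
ims=[]
for n in ("side","top","wrist"):
    c=shot(n); im=c["frame"].copy(); P=cloud(c); np.savez(f"{n}.npz",**{k:c[k] for k in("frame","depth","camera_matrix","C")})
    print(n,c["C"].round(3).tolist())
    for th in ("tray","tray_grip","lime_center","stand","cobek","bottle","cup","dish","pestle"):
        for r in cams.spot_in(th,n)[:4]:
            if r["confidence"]<.2: continue
            l,t,R,b=[int(x) for x in r["rect"]]; q=P[max(t,0):b,max(l,0):R].reshape(-1,3)
            print(n,th,round(r["confidence"],2),[l,t,R,b],np.nanmedian(q,0).round(3))
            cv2.rectangle(im,(l,t),(R,b),(0,0,255),1); cv2.putText(im,th,(l,t+8),0,.35,(255,0,255),1)
    cv2.imwrite(f"pics/{n}0.png",im)
E
```

```text
{'time': 0.0, 'q': array([ 7.23649782e+01,  5.01024679e+00,  1.00333588e+01,  9.50991923e+01,
       -4.67694124e-04,  8.99971556e+01]), 'qd': array([ 0.04487283,  0.00556684, -0.03122595,  0.02699287,  0.02464834,
        0.03776879]), 'joint_efforts': array([ 4.35034608e-04, -5.20386887e+01,  4.64805901e+01,  1.62800378e-02,
        1.63968907e-04, -4.58626715e-06]), 'ee_pos': array([0.16655507, 0.52392905, 0.23058145]), 'tcp_rot': array([ -89.65063001,   89.92391834, -107.28280717]), 'wrist_force': array([ 0.16381189,  0.74466944, -0.34360897]), 'torque': array([0.00680042, 0.02288384, 0.019067  ]), 'opening': 0.08548666103076245}
side [[-0.969, -0.162, 0.186, 0.351], [-0.247, 0.6, -0.761, 0.81], [0.012, -0.784, -0.621, 0.8], [0.0, 0.0, 0.0, 1.0]]
side tray 0.79 [242, 238, 294, 328] [0.492 0.214 0.04 ]
side tray_grip 0.64 [238, 242, 295, 325] [0.494 0.212 0.04 ]
side lime_center 0.63 [260, 285, 276, 303] [0.478 0.291 0.135]
side lime_center 0.6 [216, 241, 292, 355] [0.517 0.259 0.005]
side lime_center 0.56 [210, 146, 241, 176] [ 0.737 -0.217  0.034]
side lime_center 0.46 [322, 298
[... 724 characters left out ...]
 lime_center 0.69 [143, 276, 160, 291] [0.358 0.208 0.024]
top lime_center 0.67 [191, 219, 205, 233] [0.479 0.118 0.025]
top lime_center 0.52 [119, 215, 143, 228] [0.482 0.241 0.075]
top stand 0.72 [72, 165, 179, 253] [0.51  0.269 0.006]
top cobek 0.84 [299, 165, 388, 250] [ 0.524 -0.195  0.024]
top bottle 0.59 [232, 85, 260, 140] [0.708 0.019 0.081]
top cup 0.84 [315, 98, 374, 137] [ 0.734 -0.204  0.005]
top dish 0.94 [244, 199, 279, 240] [ 0.497 -0.019  0.011]
top pestle 0.23 [67, 194, 159, 249] [0.48  0.287 0.043]
wrist [[0.303, 0.905, 0.299, 0.091], [0.953, -0.288, -0.095, 0.548], [-0.0, 0.313, -0.95, 0.375], [0.0, 0.0, 0.0, 1.0]]
wrist stand 0.74 [110, 337, 192, 379] [0.144 0.503 0.318]
```

```bash
python3 - <<'E'
import cv2,numpy as np
a=cv2.imread("pics/top0.png"); b=np.load("side.npz")["frame"]; t=np.load("top.npz")["frame"]
A=cv2.resize(t[60:310,40:420],None,fx=2,fy=2)
cv2.imwrite("pics/topc.png",A)
cv2.imwrite("pics/sidec.png",cv2.resize(b[130:380,140:360],None,fx=2.4,fy=2.4))
E
```

```text
(no output)
```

View pics/topc.png

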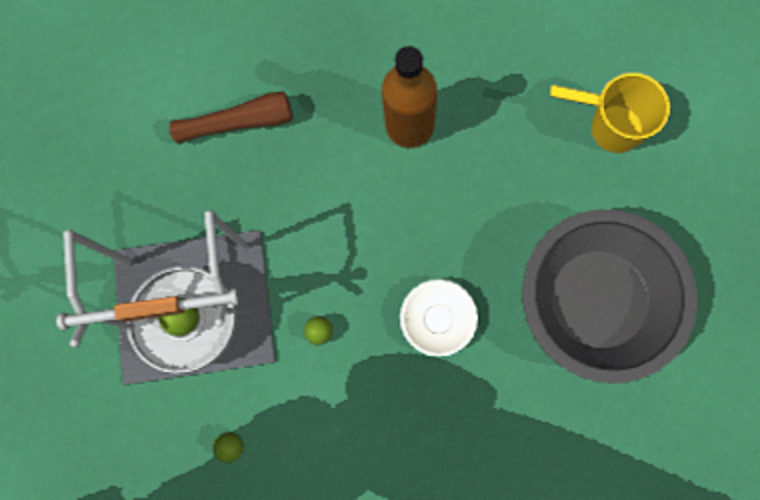

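View pics/sidec.png

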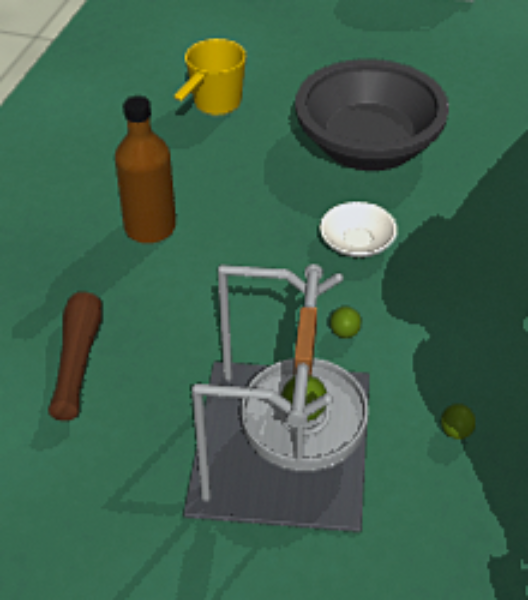

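The top crop shows the tray on its stand, with the handle at crop (147,307). There are two loose decoy limes at (318,330) and (228,447), the dish at (438,318) and the cobek at (610,295). The side crop agrees with this. The rods are on the far side (+x), and the hooks open upward. Next I measure the handle and the cobek.

```bash
cat > m.py <<'E'
from h import *
def load(n): return dict(np.load(n+".npz"))
def handle(c,box):
    P=cloud(c); hsv=cv2.cvtColor(c["frame"],cv2.COLOR_BGR2HSV); m=np.zeros(hsv.shape[:2],bool)
    l,t,r,b=box; m[t:b,l:r]=True
    m&=(hsv[...,0]>5)&(hsv[...,0]<20)&(hsv[...,1]>110)&(hsv[...,2]>80)
    m&=(P[...,2]>.10)&(P[...,2]<.45)
    q=P[m]; rc=cv2.minAreaRect(np.argwhere(m)[:,::-1].astype(np.float32)); return q,m,rc
if __name__=="__main__":
    for n,b in(("top",(60,150,190,260)),("side",(200,220,310,360))):
        c=load(n); q,m,rc=handle(c,b)
        print(n,len(q),q.mean(0).round(4),q.min(0).round(3),q.max(0).round(3),"rect",rc)
        top=q[q[:,2]>np.percentile(q[:,2],95)-.006]; d=np.linalg.svd(top[:,:2]-top[:,:2].mean(0))[2][0]
        print(" top",len(top),top.mean(0).round(4),"dir deg",np.degrees(np.arctan2(d[1],d[0])))
        P=cloud(c); z=P[...,2]
        # cobek rim
        k=(z>.054)&(z<.066)&(abs(P[...,0]-.5)<.15)&(abs(P[...,1]+.2)<.15); r=P[k]
        A=np.c_[2*r[:,:2],np.ones(len(r))]
        # outer hull circle
        (cx,cy),R=cv2.minEnclosingCircle(r[:,:2].astype(np.float32)); s=np.linalg.lstsq(A,(r[:,:2]**2).sum(1),rcond=None)[0]
        print(" cobek",len(r),cx,cy,R,s[:2],np.sqrt(s[2]+s[:2]@s[:2]), "zmax",r[:,2].max())
        # bar: steel points z .13-.16 around stand
        k=(z>.125)&(z<.175)&(abs(P[...,0]-.5)<.1)&(abs(P[...,1]-.28)<.13)
        print(" bar pts",k.sum(),P[k].min(0).round(3),P[k].max(0).round(3))
    # stereo: rect centre rays
    O=[];D=[]
    for n,b in(("top",(60,150,190,260)),("side",(200,220,310,360))):
        c=load(n);q,m,rc=handle(c,b);K=c["camera_matrix"];u,v=rc[0]
        d=c["C"][:3,:3]@[(u-K[0,2])/K[0,0],(v-K[1,2])/K[1,1],1];d/=np.linalg.norm(d);O.append(c["C"][:3,3]);D.append(d)
    M=sum(np.eye(3)-np.outer(d,d) for d in D);x=np.linalg.solve(M,sum((np.eye(3)-np.outer(d,d))@o for o,d in zip(O,D)))
    print("ray meet",x,[np.linalg.norm(np.cross(x-o,d)) for o,d in zip(O,D)])
E
python3 m.py
```

```text
top 246 [0.4868 0.2526 0.1504] [0.477 0.226 0.138] [0.498 0.28  0.154] rect ((113.01998901367188, 214.1399688720703), (8.485280990600586, 31.112699508666992), 81.8698959350586)
 top 236 [0.4871 0.2527 0.1508] dir deg -80.74479034656417
 cobek 1747 0.519343912601471 -0.19162684679031372 0.09182196855545044 [ 0.51952589 -0.19044122] 0.08431532183004685 zmax 0.06441949897858823
 bar pts 1194 [0.452 0.173 0.126] [0.578 0.332 0.156]
side 168 [0.4861 0.259  0.1485] [0.477 0.229 0.129] [0.497 0.284 0.152] rect ((266.791015625, 271.19439697265625), (7.015873432159424, 27.0679988861084), 5.44033145904541)
 top 159 [0.4864 0.2577 0.149 ] dir deg 99.02972864136531
 cobek 629 0.5200629830360413 -0.18769924342632294 0.09369184821844101 [ 0.51971251 -0.1867873 ] 0.08450002634205174 zmax 0.06286234468515806
 bar pts 943 [0.451 0.175 0.125] [0.577 0.336 0.154]
ray meet [0.48737425 0.25605953 0.14055177] [np.float64(6.0090847920335544e-05), np.float64(6.00908479204252e-05)]
```

```bash
cat > go.py <<'E'
from h import *
import sys
def to(x,y,z,ang=None):
    T=toolT(); R=T[:3,:3]; d=R.T@(np.array([x,y,z])-T[:3,3])
    j=np.degrees(np.arctan2(R[1,1],R[0,1])); 
    print("tcp",T[:3,3].round(4),"axes",R.round(3).tolist(),"shift",d.round(4),"jaw deg",round(j,2))
    if ang is not None:
        e=(ang-j+90)%180-90; print("turn about tool x (down):",np.radians(-e).round(4),"or",np.radians(-e+180*np.sign(e)).round(3)," q6",bot.get_obs()["q"].round(1), "t",bot.get_obs()["time"])
to(*map(float,sys.argv[1:]))
E
python3 go.py .487 .255 .24 9.1
```

```text
tcp [0.1666 0.5242 0.2313] axes [[0.0, 0.303, 0.953], [0.0, 0.953, -0.303], [-1.0, 0.0, -0.0]] shift [-0.0087 -0.1594  0.3869] jaw deg 72.37
turn about tool x (down): 1.1042 or -2.037  q6 [72.4  5.  10.1 95.1  0.  90. ] t 1.5
```

Emit:
apply_moves:
  commands:
    - [-0.02, -0.015, 0.035, 0.1, 1]
    - [-0.04, -0.03, 0.07, 0.2, 1]
    - [-0.05, -0.045, 0.105, 0.3, 1]
    - [-0.05, -0.06, 0.14, 0.42, 1]
    - [-0.05, -0.075, 0.18, 0.54, 1]
    - [-0.05, -0.09, 0.22, 0.66, 1]
    - [-0.05, -0.105, 0.26, 0.78, 1]
    - [-0.05, -0.125, 0.3, 0.9, 1]
    - [-0.05, -0.14, 0.34, 1.02, 1]
    - [-0.05, -0.155, 0.37, 1.104, 1]
    - [-0.05, -0.159, 0.387, 1.104, 1]
    - [-0.05, -0.159, 0.387, 1.104, 1]

```text
time: 2.7
ee_pos: [0.4886, 0.2544, 0.2808]
tcp_rot: [-62.9, 90.0, -143.8]
wrist_force: [0.6, -0.3, -0.7]
opening: 0.0852
```

```bash
python3 go.py .487 .255 .135 9.1; python3 - <<'E'
from m import *
c=shot("wrist"); cv2.imwrite("pics/w1.png",c["frame"]); q,m,rc=handle(c,(0,0,512,384)); print(len(q),rc)
if len(q): 
    print(q.mean(0),q.min(0),q.max(0)); top=q[q[:,2]>np.percentile(q[:,2],95)-.005]; d=np.linalg.svd(top[:,:2]-top[:,:2].mean(0))[2][0]
    print(top.mean(0),(top.min(0)+top.max(0))/2,np.degrees(np.arctan2(d[1],d[0])))
E
```

```text
tcp [0.4886 0.2544 0.2808] axes [[-0.001, 0.987, 0.158], [-0.0, 0.158, -0.987], [-1.0, -0.001, 0.0]] shift [ 0.1458 -0.0014 -0.0009] jaw deg 9.08
turn about tool x (down): -0.0003 or 3.141  q6 [ 27.5   6.6  17.4 100.8  -0.  108.4] t 2.7
782 ((315.630615234375, 269.8982849121094), (267.3873291015625, 39.343502044677734), 54.19358444213867)
[0.51961247 0.2253748  0.1507523 ] [0.47810968 0.02383526 0.1278662 ] [0.73614013 0.28138263 0.15357734]
[0.50415241 0.23982011 0.1516282 ] [0.60209337 0.15255039 0.15078004] -45.096858043950675
```

View pics/w1.png

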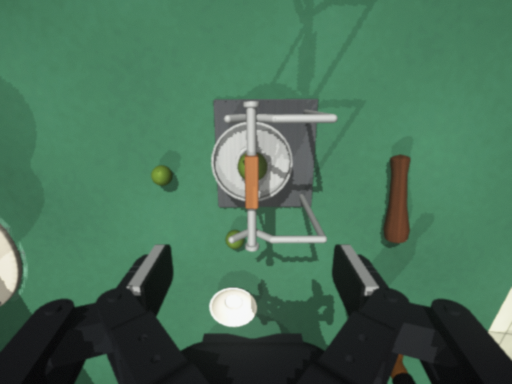

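The wrist view shows the handle at (252,182), running vertically in the image, between the open fingers and with clear space around it. The bottle contaminated the colour mask, so I'll restrict the mask to the handle.

```bash
python3 - <<'E'
from m import *
c=shot("wrist"); q,m,rc=handle(c,(230,140,275,220)); print(len(q),rc)
top=q[q[:,2]>np.percentile(q[:,2],95)-.005]; d=np.linalg.svd(top[:,:2]-top[:,:2].mean(0))[2][0]
print(top.mean(0),(top.min(0)+top.max(0))/2,np.ptp(top,axis=0),np.degrees(np.arctan2(d[1],d[0])))
E
```

```text
664 ((252.5, 182.5), (53.0, 13.0), 90.0)
[0.48851837 0.25473906 0.1516945 ] [0.48861565 0.25353849 0.15141018] [0.02055843 0.05536352 0.0045667 ] -80.75762298842496
```

Emit:
apply_moves:
  commands:
    - [0.02, 0, 0, 0, 1]
    - [0.045, 0, 0, 0, 1]
    - [0.07, 0, 0, 0, 1]
    - [0.095, 0, 0, 0, 1]
    - [0.115, 0, 0, 0, 1]
    - [0.132, 0, 0, 0, 1]
    - [0.145, 0, 0, 0, 1]
    - [0.154, 0, 0, 0, 1]
    - [0.159, 0, 0, 0, 1]
    - [0.159, 0, 0, 0, 1]
    - [0.159, 0, 0, 0, 1]
  newtons: 50

```text
time: 3.9
ee_pos: [0.4871, 0.256, 0.1228]
tcp_rot: [154.4, 90.0, 73.5]
wrist_force: [0.2, -0.2, -0.5]
opening: 0.0858
```

Emit:
apply_moves:
  commands:
    - [0, 0, 0, 0, 0.3]
    - [0, 0, 0, 0, 0]
    - [0, 0, 0, 0, -0.3]
    - [0, 0, 0, 0, -0.5]
    - [0, 0, 0, 0, -0.6]
    - [0, 0, 0, 0, -0.7]
    - [0, 0, 0, 0, -0.8]
    - [0, 0, 0, 0, -1]
    - [0, 0, 0, 0, -1]
    - [0, 0, 0, 0, -1]
    - [0, 0, 0, 0, -1]
    - [0, 0, 0, 0, -1]
  newtons: 50

```text
time: 5.1
ee_pos: [0.4872, 0.256, 0.1229]
tcp_rot: [133.9, 90.0, 53.1]
wrist_force: [0.8, -1.1, 1.7]
opening: 0.0129
```

Emit:
apply_moves:
  commands:
    - [-0.002, 0, 0, 0, -1]
    - [-0.005, 0, 0, 0, -1]
    - [-0.009, 0, 0, 0, -1]
    - [-0.014, 0, 0, 0, -1]
    - [-0.019, 0, 0, 0, -1]
    - [-0.023, 0, 0, 0, -1]
    - [-0.026, 0, 0, 0, -1]
    - [-0.028, 0, 0, 0, -1]
    - [-0.029, 0, 0, 0, -1]
    - [-0.03, 0, 0, 0, -1]
    - [-0.03, 0, 0, 0, -1]
  newtons: 60

```text
time: 6.2
ee_pos: [0.4872, 0.256, 0.1529]
tcp_rot: [136.7, 90.0, 55.9]
wrist_force: [-0.3, -0.2, -3.0]
opening: 0.0128
```

```bash
python3 - <<'E'
from h import *
o=bot.get_obs();print(o["wrist_force"],o["torque"],o["opening"])
c=shot("side"); cv2.imwrite("pics/s1.png",cv2.resize(c["frame"][180:370,170:340],None,fx=3,fy=3))
E
```

```text
[-0.25825088 -0.16379802 -3.01426122] [-0.02602848 -0.00728388 -0.00383479] 0.012770880987222417
```

View pics/s1.png

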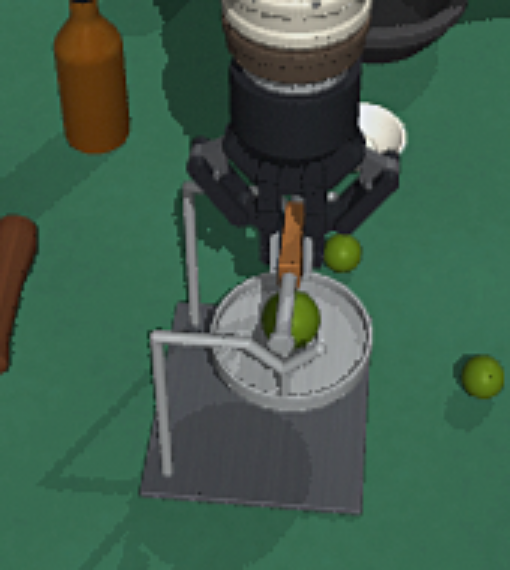

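The side view shows the tray held level and clear of the hooks, with the lime in its pocket at (292,320). The force reads 3 N. Next I lift it straight up until it is above the hooks.

Emit:
apply_moves:
  commands:
    - [-0.003, 0, 0, 0, -1]
    - [-0.009, 0, 0, 0, -1]
    - [-0.018, 0, 0, 0, -1]
    - [-0.03, 0, 0, 0, -1]
    - [-0.043, 0, 0, 0, -1]
    - [-0.057, 0, 0, 0, -1]
    - [-0.071, 0, 0, 0, -1]
    - [-0.084, 0, 0, 0, -1]
    - [-0.094, 0, 0, 0, -1]
    - [-0.101, 0, 0, 0, -1]
    - [-0.104, 0, 0, 0, -1]
    - [-0.105, 0, 0, 0, -1]

```text
time: 7.45
ee_pos: [0.4872, 0.2559, 0.258]
tcp_rot: [138.2, 90.0, 57.4]
wrist_force: [0.3, -0.4, -4.0]
opening: 0.0134
```

```bash
python3 go.py .5197 -.189 .258 9.1
```

```text
tcp [0.4872 0.2559 0.258 ] axes [[0.0, 0.987, 0.16], [0.001, 0.16, -0.987], [-1.0, 0.0, -0.0]] shift [-3.000e-04 -3.900e-02  4.444e-01] jaw deg 9.19
turn about tool x (down): 0.0016 or -3.14  q6 [ 27.7   5.7  13.8  98.1   0.  108.5] t 7.45
```

Emit:
apply_moves:
  commands:
    - [0, 0, 0.001, 0, -1]
    - [0, 0, 0.005, 0, -1]
    - [0, -0.001, 0.015, 0, -1]
    - [0, -0.003, 0.031, 0, -1]
    - [0, -0.005, 0.051, 0, -1]
    - [0, -0.007, 0.074, 0, -1]
    - [0, -0.009, 0.097, 0, -1]
    - [0, -0.01, 0.117, 0, -1]
    - [0, -0.012, 0.133, 0, -1]
    - [0, -0.013, 0.143, 0, -1]
    - [0, -0.013, 0.147, 0, -1]
    - [0, -0.013, 0.148, 0, -1]

```text
time: 8.65
ee_pos: [0.498, 0.1073, 0.2579]
tcp_rot: [135.0, 90.0, 54.2]
wrist_force: [-0.1, 0.4, -2.1]
opening: 0.0128
```

Emit:
apply_moves:
  commands:
    - [0, 0, 0.001, 0, -1]
    - [0, 0, 0.005, 0, -1]
    - [0, -0.001, 0.015, 0, -1]
    - [0, -0.003, 0.031, 0, -1]
    - [0, -0.005, 0.051, 0, -1]
    - [0, -0.007, 0.074, 0, -1]
    - [0, -0.009, 0.097, 0, -1]
    - [0, -0.01, 0.117, 0, -1]
    - [0, -0.012, 0.133, 0, -1]
    - [0, -0.013, 0.143, 0, -1]
    - [0, -0.013, 0.147, 0, -1]
    - [0, -0.013, 0.148, 0, -1]

```text
time: 9.85
ee_pos: [0.5088, -0.0411, 0.2578]
tcp_rot: [147.0, 89.9, 66.1]
wrist_force: [-0.7, 0.4, -2.3]
opening: 0.0131
```

Emit:
apply_moves:
  commands:
    - [0, 0, 0.001, 0, -1]
    - [0, 0, 0.005, 0, -1]
    - [0, -0.001, 0.015, 0, -1]
    - [0, -0.003, 0.031, 0, -1]
    - [0, -0.005, 0.051, 0, -1]
    - [0, -0.007, 0.074, 0, -1]
    - [0, -0.009, 0.097, 0, -1]
    - [0, -0.01, 0.117, 0, -1]
    - [0, -0.012, 0.133, 0, -1]
    - [0, -0.013, 0.143, 0, -1]
    - [0, -0.013, 0.147, 0, -1]
    - [0, -0.013, 0.148, 0, -1]

```text
time: 11.05
ee_pos: [0.5194, -0.1894, 0.2576]
tcp_rot: [155.8, 89.9, 74.9]
wrist_force: [0.3, -0.3, -2.8]
opening: 0.0128
```

```bash
python3 go.py .5197 -.189 .195 9.1; python3 - <<'E'
from h import *
a=[]
for n in("side","top"):
    c=shot(n); np.savez(n+"2.npz",**{k:c[k] for k in("frame","depth","camera_matrix","C")}); a.append(c["frame"])
cv2.imwrite("pics/f1.png",np.hstack([cv2.resize(a[0][60:260,130:330],None,fx=2,fy=2),cv2.resize(a[1][80:280,250:450],None,fx=2,fy=2)]))
E
```

```text
tcp [ 0.5194 -0.1894  0.2576] axes [[0.0, 0.987, 0.158], [0.001, 0.158, -0.987], [-1.0, 0.0, -0.001]] shift [ 0.0626  0.0003 -0.0003] jaw deg 9.11
turn about tool x (down): 0.0002 or -3.141  q6 [-20.1   6.1  14.2  98.1   0.1  60.8] t 11.05
```

View pics/f1.png

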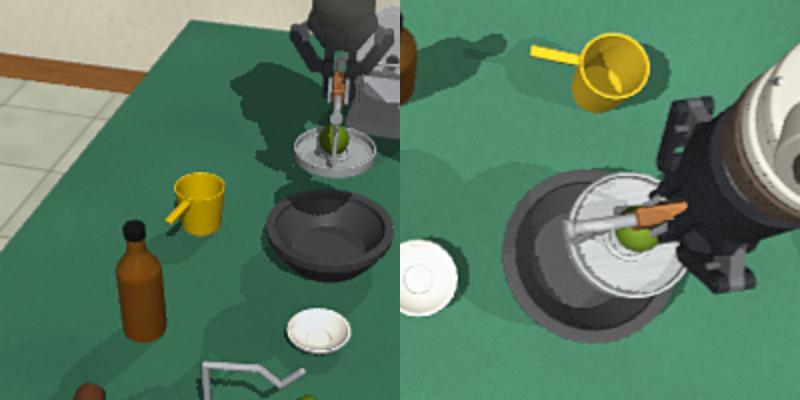

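The lime is still in its pocket and the tray hangs level above the cobek. Next I lower it about 6 cm and check its position and tilt.

Emit:
apply_moves:
  commands:
    - [0.001, 0, 0, 0, -1]
    - [0.003, 0, 0, 0, -1]
    - [0.008, 0, 0, 0, -1]
    - [0.014, 0, 0, 0, -1]
    - [0.022, 0, 0, 0, -1]
    - [0.031, 0, 0, 0, -1]
    - [0.04, 0, 0, 0, -1]
    - [0.048, 0, 0, 0, -1]
    - [0.055, 0, 0, 0, -1]
    - [0.06, 0, 0, 0, -1]
    - [0.062, 0, 0, 0, -1]
    - [0.062, 0, 0, 0, -1]

```text
time: 12.35
ee_pos: [0.5194, -0.1888, 0.1956]
tcp_rot: [159.7, 89.9, 78.8]
wrist_force: [-0.7, 1.0, -3.5]
opening: 0.0128
```

Emit:
apply_moves:
  commands:
    - [0, 0, 0, 0, -1]
    - [0, 0, 0, 0, -1]
    - [0, 0, 0, 0, -1]
    - [0, 0, 0, 0, -1]
    - [0, 0, 0, 0, -1]
    - [0, 0, 0, 0, -1]
    - [0, 0, 0, 0, -1]
    - [0, 0, 0, 0, -1]

```text
time: 13.15
ee_pos: [0.5194, -0.1888, 0.1956]
tcp_rot: [157.4, 89.9, 76.5]
wrist_force: [0.5, -0.5, -2.5]
opening: 0.0134
```

```bash
python3 - <<'E'
from h import *
o=bot.get_obs(); print(o["ee_pos"],o["wrist_force"],o["opening"],abs(o["qd"]).max())
a=[]
for n in("side","top"):
    c=shot(n); P=cloud(c); hsv=cv2.cvtColor(c["frame"],cv2.COLOR_BGR2HSV); z=P[...,2]; a.append(c["frame"])
    near=np.hypot(P[...,0]-.5197,P[...,1]+.189)<.08
    k=near&(hsv[...,1]<60)&(hsv[...,2]>90)&(z>.085)&(z<.16); t=P[k]
    (x,y),R=cv2.minEnclosingCircle(t[:,:2].astype(np.float32)); print(n,"tray",len(t),x,y,R,"z pct",np.percentile(t[:,2],[2,50,98]))
    f=t[(t[:,2]<np.median(t[:,2])+.004)&(t[:,2]>np.median(t[:,2])-.006)]
    s=np.linalg.lstsq(np.c_[f[:,:2],np.ones(len(f))],f[:,2],rcond=None)[0]; print(" floor slope",s[:2],np.median(f[:,2]))
    g=near&(hsv[...,0]>25)&(hsv[...,0]<45)&(hsv[...,1]>110)&(z>.1); l=P[g]
    if len(l)>20:
        S=np.linalg.lstsq(np.c_[2*l,np.ones(len(l))],(l**2).sum(1),rcond=None)[0]; print(" lime",len(l),S[:3],np.sqrt(S[3]+S[:3]@S[:3]))
    k=(z>.054)&(z<.066)&(abs(P[...,0]-.5)<.15)&(abs(P[...,1]+.2)<.15); r=P[k]; print(" cobek",cv2.minEnclosingCircle(r[:,:2].astype(np.float32)))
    for th in("bottle","cup","dish","pestle"):
        d=cams.spot_in(th,n)[:1]; print(" ",th,[(round(e["confidence"],2),[int(v) for v in e["rect"]]) for e in d])
cv2.imwrite("pics/f2.png",np.hstack([cv2.resize(a[0][60:260,130:330],None,fx=2,fy=2),cv2.resize(a[1][80:280,250:450],None,fx=2,fy=2)]))
E
```

```text
[ 0.51943256 -0.18883746  0.19561176] [ 0.49296871 -0.46067943 -2.54181091] 0.013407183261194016 0.11044585668041428
side tray 618 0.5180661082267761 -0.1884506344795227 0.05812567099928856 z pct [0.11166483 0.11559507 0.14034613]
 floor slope [0.00189055 0.00150079] 0.11456235335148057
 lime 111 [ 0.51710037 -0.17341254  0.14606419] 0.018464478347555702
 cobek ((0.5212676525115967, -0.18736928701400757), 0.09291565418243408)
  bottle [(0.9, [188, 171, 214, 232])]
  cup [(0.67, [214, 142, 241, 174])]
  dish [(0.81, [272, 215, 307, 238])]
  pestle [(0.56, [162, 254, 181, 305])]
top tray 1608 0.5195403695106506 -0.19132618606090546 0.054967496544122696 z pct [0.11427081 0.11694867 0.12814107]
 floor slope [0.0005746  0.00130454] 0.11659846878780955
 lime 134 [ 0.51950702 -0.17572614  0.17396585] 0.03209193111217152
 cobek ((0.5196949243545532, -0.1908450424671173), 0.09147355705499649)
  bottle [(0.91, [228, 83, 260, 132])]
  cup [(0.97, [314, 99, 373, 137])]
  dish [(0.63, [245, 201, 278, 240])]
  pestle [(0.96, [126, 106, 187, 132])]
```

View pics/f2.png

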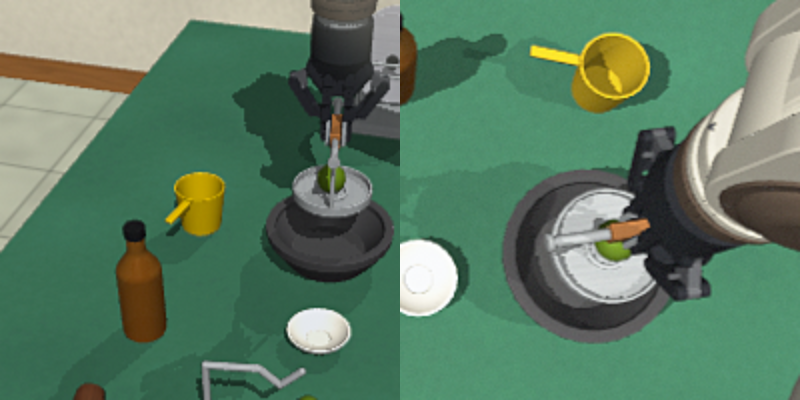

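The tray is centred to within about 2 mm. Its underside is about 0.112 m up, roughly 5 cm above the rim, and it is level. The lime is still in its ring. I'm handing in.

```bash
python3 -c "
from workcell import bot
print(bot.job_done())"
```

```text
the job is handed in; nothing more can be done
None
```

I gripped the tray by its wooden handle and lifted it straight up off both hooks. I then carried it over the dish to the cobek and handed the job in at about 13 s, still holding the tray. `job_done()` gave no verdict, so the result rests on the checks below.

**Position:** the top view put the tray's axis within about 1 mm of the cobek's centre, and the side view within about 3 mm. The underside was about 5 cm above the rim, and the floor slope was under 0.003 rad.

**Hold:** the grip was steady at 13 mm opening, the wrist force was about 2.5 to 3.5 N, and the arm was still.

**Lime:** both last views show it sitting in its pocket. My numeric fit of its centre disagreed: it gave sphere radii of 18 and 32 mm against the true 20 mm. Those fits used only about 110 to 130 points on a half-hidden ball, so I did not trust them and relied on the pictures.

**Other things:** the cobek and dish stood where they were at the start, within measuring noise. So did the bottle and cup, give or take a few pixels in their detected outlines. The pestle matched its starting outline in the side view. It had no good starting outline in the top view to compare with.

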